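Tighten the mill base nut with the adjustable wrench

ROBOT

A 7-joint arm with a two-finger parallel gripper is mounted at the origin on a cart in front of the work surface, level with it; the furniture and walls round the work are solid. World frame = base frame: x ahead of the robot, y to its left, z up, the work surface at z = 0. Lengths are in m, angles in rad, forces in N, time in s.
With the tool pointing down it reaches from about 0.4 to 0.875 m from the base axis. Payload 19.3 kg.
Tool frame: the origin (TCP) lies at the very end of the fingers, on their centre line; the grasp point (between the pads) lies 19 mm behind it; z points along the fingers, y is the line along which they close (so a half turn about z gives the same grasp; the last joint's range is limited). The gripper opens to 85 mm and grips with 20 to 120 N. Pads are 22 mm wide; open, the fingers measure 114 mm over their backs; the gripper's body (76 mm by 85 mm) begins 54 mm behind the grasp point. The pads swing forward as they close: fully open they stand 13 mm farther back than shut.
Start: joints at [1.153, 0.521, -0.036, 1.599, 0.021, 1.021, -0.113], TCP at [0.213, -0.588, 0.231] pointing down, gripper open.
Joint ranges: [-2.91, 2.91], [-0.3, 2.13], [-1.5, 1.42], [0.17, 2.43], [-1.26, 4.41], [0.16, 1.93], [-2.52, 2.52]. Speed limits (rad/s): [1.89, 1.89, 2.39, 2.39, 3.01, 3.01, 3.01].

INTERFACE

Orientations are given as [roll, pitch, yaw] about the fixed x, y, z axes, in that order (R = Rz(yaw) Ry(pitch) Rx(roll)).
In Python, from workcell import bot, grab_frame, calibration, job gives the robot as it stands.
- The arm moves only by the shell command python3 -m creep [FORCE], which reads ROWS from standard input. ROWS is a JSON list of rows, 1 to 5 of them, each of 7 numbers: the finger opening in m, then dx, dy, dz in m, then a rotation vector rx, ry, rz in rad; each row is the pose to reach, as a shift and turn from the pose commanded when the command began, along the tool's axes at that moment; what a row does not reach only later rows make up. A row lasts 1/8 s, in which the tool goes at most 0.0625 m and 0.188 rad, less where a joint would pass 70% of its speed; a pose out of reach is approached as far as the arm can. The fingers move at their own pace and stop on an object; FORCE is the grip in N (left out, the last holds). Time passes only in rows, so rows that do not move let the fingers close. It prints the time, the measured TCP pose, the force, the opening and the grip force at its end. Input that does not fit is refused with a message, and nothing moves.
- bot.observe(): the state, without advancing time (a new reading comes with each control period).
- grab_frame(name): name is "side" or "top"; returns (picture, depth): 384x512x3 uint8, blue, green, red; 384x512 float32, m along the optical axis (not along the pixel's ray), 0 where there is no reading.
- calibration(name): a dict with "vfov" (degrees; the focal length in pixels is half the picture's height over the tangent of half this angle, whatever the lens; pixels are square), "cx", "cy" (the principal point, pixels), "dist_coeffs" ([k1, k2, p1, p2, k3] as OpenCV has them; the pictures are not rectified), "eye" and "attitude" of the camera in the world. Camera axes: x right, y down, z forward; pixel columns grow to the right and rows downward; lengths in m; the calibration is good to about 2 mm. A picture is of the moment at which its call begins. calibration takes no time and is no camera call.
- job.job_done(): hands the job in; it is judged then, once.
The state is a dict: "clock": time; "qpos": joint angles; "qd": joint speeds; "joint_efforts": joint torques, N m; "position": TCP position; "tool_rot": TCP orientation; "force": force on the tool from outside, world axes, zero at the start; "moment": the same for the moment, N m; "grip_width": finger opening in m; "finger_force": force on a finger pad.
Only numpy, scipy, OpenCV 4.12 (cv2) and the standard library are available. Lean on these libraries where they do the work, as an engineer would, in place of code of your own. Each camera call takes 0.05 s, during which the arm holds its last target. There are 200 camera calls.

TASK

Tighten the big hex nut on the grey mill base with the adjustable wrench from the wooden tray: lay the open jaws flat over the nut, roll the worm until the jaws just fit the nut, and only then turn the nut clockwise (seen from above) with the wrench until it comes up hard against its stop. Then take the wrench off and lay it flat in the tray again, without shifting any of the other things about.

Things in the scene. Friction and masses are not known exactly. Their poses are not given: they have to be found in the camera images.
- wrench: Steel adjustable wrench, 186 mm long, 14 thick, 0.34 kg. Origin on its underside near its balance; x toward the jaws, y toward the fixed jaw, z up. Handle 20 mm wide, 12 mm thick, x = -87..0 mm, its end 24 mm round. Head 60 mm wide, x = 9..56 mm. Mouth from its back (throat) at x = 56 to the jaw tips at 89 mm. Fixed jaw's inner face at y = +15 mm; movable jaw on the -y side.
- wrench_grip (a point): Where to pinch the handle across its 20 mm width: middle of the handle's top face, wrench x = -20 mm, 12.5 mm above the underside.
- wrench_mouth (a point): Point on the wrench's underside, wrench x = 75, y = 0 mm: where the nut's centre lies once the jaws fit the nut (15 mm from the fixed jaw, 19 mm from the throat). With jaws opened to W, the middle of the gap is at wrench y = 15 mm - W/2.
- worm_top (a point): Top of the worm, a steel roller 18 mm in diameter, 16 mm long along wrench y, at wrench x = 35 mm; this line is 19.5 mm above the wrench's underside, 5.5 mm proud of the head. Press a closed fingertip on it (5 to 15 N) and draw along wrench x: toward the jaws closes them, toward the handle opens them. Needs 2.5 N of drag, stays as left; 9 mm of drag = 1 rad = 1 mm of jaw. Several strokes.
- wrench_worm (a joint): Turn of the worm (rad), growing as the jaws open; jaw joint = 0.001 m per rad.
- wrench_jaw (a joint): Position of the movable jaw (m): jaw opening W = 26 mm + this value. Starts 9 to 12 mm open (W = 35 to 38 mm); the 30 mm nut is fitted at about 3.5 to 4 mm, where the worm stalls and the fingertip slips. Once fitted, the wrench is pulled off the nut backward along its handle with up to 30 N, or the worm is rolled open a little first.
- nut (a joint): Turn of the hex nut (rad), growing clockwise seen from above; starts at 0 to 0.3, hard stop (tight) at 0.9. Stiff (0.2 N m), stays as left. 30 mm across flats, 34.6 across corners, 14.5 mm high, round a 12 mm stud that ends 22 mm above the plate. At 0 two flats face mill_base's +y and -y (normals every 60 deg) and they turn with it.
- nut_center (a point): Nut's axis at the plate's top face, 14 mm above the worktop. The wrench lies flat on the plate here.
- mill_base: Grey cast plate of a hand mill, fixed: 14 mm thick. Origin on the worktop under the nut; the plate spans x = -70..80, y = -110..65 mm. A round post 60 mm high, 32 mm wide at its foot, stands on it at x = 60, y = 46 mm. The wrench lies flat on the plate, best with its handle over the -y part (clear of the microwave). Only the nut turns.
- tray: Shallow wooden tray, 180 (x) by 260 mm (y), fixed on the sink's drainer. Origin: centre of its underside. Inner floor 168 by 248 mm, 5 mm above the underside; walls 6 mm thick, 17 mm high. The wrench starts in it with its jaws roughly toward +y and ends on its floor, near the middle, any way round.
- battery: Bystander in the tray near its +x wall: a battery 50 mm long (y) and 15 mm thick, origin at centre of underside.
- teaspoon: Bystander: teaspoon, 132 mm long, on the front strip of the worktop.
- coaster: Bystander: square dark slate coaster 98 x 98 x 8 mm.
- pen: Bystander: pen, 145 mm long.
- spice_jar: Bystander: glass spice jar with dark cap, 41 mm wide, 105 mm high, behind the mill base.
- list_pad: Bystander: small notebook 125 x 89 x 13 mm, left of the mill base.

How it is judged:
By the outcome, as a careful person would: the job done as asked, in the order asked, and still so for the second after the job is handed in, with the robot touching nothing.
It also fails if it takes over 72 s, if anything falls off the work surface, if the arm or the gripper's body presses on something with over 40 N, if the wrist force passes 120 N, or if a joint passes its speed limit or range.

## Working session

There is one attempt and no reset: what is moved stays moved. The work goes in short steps, Python scripts to look and compute and a shell command to move; the robot and the scene stay as the last step left them, time stands still between calls to the robot, and variables do not carry over. Pictures are saved under pics/ and viewed, at most 14 in all, crops included, and the job is handed in when it is done.

```bash
ls; mkdir -p pics; python3 - <<'E'
from workcell import bot, grab_frame, calibration, job
import cv2,numpy as np
for n in("top","side"):
    p,d=grab_frame(n); cv2.imwrite(f"pics/{n}0.png",p); np.save(f"pics/{n}0.npy",d); print(n,calibration(n))
s=bot.observe(); print(s)
E
```

```text
pics
top {'vfov': 44.64298255396272, 'cx': 258.84638713214366, 'cy': 189.02907655977882, 'dist_coeffs': array([-0.18391944,  0.        ,  0.        ,  0.        ,  0.        ]), 'eye': array([0.52712947, 0.05968106, 1.35744324]), 'attitude': array([-3.0623402 ,  0.00594962, -1.55764666])}
side {'vfov': 57.30612599966879, 'cx': 257.3018244922522, 'cy': 196.37891128072874, 'dist_coeffs': array([-0.10838928,  0.        ,  0.        ,  0.        ,  0.        ]), 'eye': array([ 0.59107776, -0.77134861,  0.61094903]), 'attitude': array([-2.15274772, -0.00370718, -0.0472674 ])}
{'clock': 0.1, 'qpos': array([ 1.15280064,  0.52195573, -0.03634327,  1.59993037,  0.02121208,
        1.0211204 , -0.11280277]), 'qd': array([ 0.00043378, -0.0017144 ,  0.0002946 , -0.00056041, -0.0013357 ,
       -0.001054  ,  0.00053426]), 'joint_efforts': array([ 4.38165123e-03, -9.28497577e+01,  1.98355056e+00, -3.70532763e+01,
        1.80264580e-02,  5.35332903e-03, -4.85477608e-05]), 'position': array([ 0.21288792, -0.58730663,  0.23078968]), 'tool_rot': array([-3.14056693e+00,  7.46738082e-05,  3.47801647e-01]), 'force': array([-0.53401402,  0.19821569, -0.18099965]), 'moment': array([ 0.04797035,  0.0070504 , -0.03728109]), 'finger_force': 0.0, 'grip_width': 0.0853665966030955}
```

View pics/top0.png

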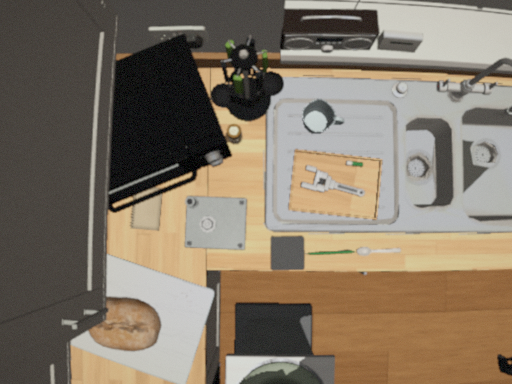

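View pics/side0.png

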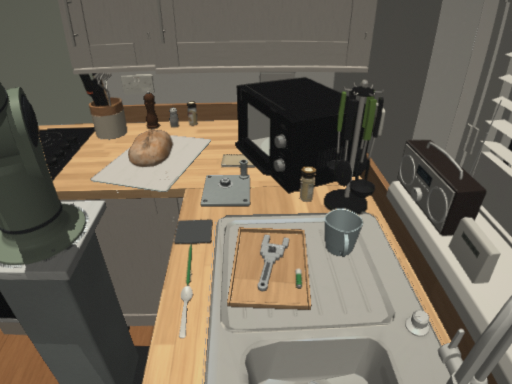

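The top view shows the wrench in the tray with its handle end near (360,191), jaws near (308,180) and battery near (354,163). The nut is at (207,224) on the plate, with the post at (193,202). The side view shows the wrench at (270,262) and the nut at about (226,183).

```bash
cat > h.py <<'E'
import numpy as np,cv2
from scipy.spatial.transform import Rotation as R
from workcell import bot, grab_frame, calibration, job
def cam(n):
    c=calibration(n); f=192/np.tan(np.radians(c['vfov'])/2)
    K=np.array([[f,0,c['cx']],[0,f,c['cy']],[0,0,1]])
    return K,np.array(c['dist_coeffs']),np.array(c['eye']),R.from_euler('xyz',c['attitude']).as_matrix()
def rays(n,uv):
    K,D,e,A=cam(n); u=cv2.undistortPoints(np.asarray(uv,float).reshape(-1,1,2),K,D,None,None).reshape(-1,2)
    return e,np.c_[u,np.ones(len(u))]@A.T
def plane(n,uv,z):
    e,r=rays(n,uv); return e+r*((z-e[2])/r[:,2])[:,None]
def cloud(n,d):
    v,u=np.mgrid[:384,:512]; e,r=rays(n,np.c_[u.ravel(),v.ravel()])
    return (e+r*d.ravel()[:,None]).reshape(384,512,3)
def proj(n,P):
    K,D,e,A=cam(n); return cv2.projectPoints((np.asarray(P,float)-e)@A,np.zeros(3),np.zeros(3),K,D)[0].reshape(-1,2)
def ortho(n,p,z,x0,x1,y0,y1,s=2000):
    "metric map at height z: rows=x descending, cols=y descending; s px per m"
    X,Y=np.meshgrid(np.arange(x1,x0,-1/s),np.arange(y1,y0,-1/s),indexing='ij')
    uv=proj(n,np.c_[X.ravel(),Y.ravel(),np.full(X.size,z)]).astype(np.float32).reshape(*X.shape,2)
    return cv2.remap(p,uv[...,0],uv[...,1],cv2.INTER_CUBIC)
def tool(dp):  # world shift -> tool axes
    return R.from_euler('xyz',bot.observe()['tool_rot']).as_matrix().T@np.asarray(dp)
E
python3 - <<'E'
from h import *
d=np.load('pics/top0.npy');p=cv2.imread('pics/top0.png');q=cv2.imread('pics/side0.png');ds=np.load('pics/side0.npy')
C=cloud('top',d);S=cloud('side',ds)
for nm,u,v in[('tray',345,205),('wr',348,187),('wrhead',322,182),('plate',225,235),('nut',213,224),('stud',207,224),('coaster',288,252),('batt',354,163)]:
    print(nm,np.median(C[v-1:v+2,u-1:u+2].reshape(-1,3),0).round(4))
for nm,u,v in[('handle',264,278),('head',267,252),('plate',215,195),('floor',290,250)]:
    print('side',nm,np.median(S[v-1:v+2,u-1:u+2].reshape(-1,3),0).round(4))
# ortho maps
zt=0.02
a=ortho('top',p,0.02,.43,.66,-.36,.0,2000); b=ortho('top',p,0.02,.30,.53,.06,.30,2000)
cv2.imwrite('pics/o_tray.png',a); cv2.imwrite('pics/o_base.png',b); print(a.shape,b.shape)
print(plane('top',[[333,181],[207,224],[293,152],[380,152],[290,213],[377,217]],.02).round(3))
E
```

```text
tray [ 0.591  -0.1817  0.0071]
wr [ 0.6426 -0.1885  0.0185]
wrhead [ 0.6555 -0.1121  0.0231]
plate [0.5002 0.1643 0.0133]
nut [0.5312 0.1992 0.0177]
stud [0.5309 0.2141 0.0367]
coaster [ 0.4537 -0.0171  0.0078]
batt [ 0.7121 -0.2055  0.0203]
side handle [ 0.6351 -0.21    0.018 ]
side head [ 0.648  -0.1221  0.0172]
side plate [0.5051 0.149  0.0134]
side floor [ 0.7085 -0.1024  0.0039]
(461, 720, 3) (461, 480, 3)
[[ 0.659 -0.144  0.02 ]
 [ 0.531  0.216  0.02 ]
 [ 0.742 -0.028  0.02 ]
 [ 0.746 -0.284  0.02 ]
 [ 0.566 -0.021  0.02 ]
 [ 0.557 -0.273  0.02 ]]
```

```bash
python3 - <<'E'
from h import *
p=cv2.imread('pics/top0.png')
a=ortho('top',p,0.018,.55,.75,-.29,-.02,2200); b=ortho('top',p,0.02,.43,.63,.10,.30,2200)
m=np.zeros((441,1050,3),np.uint8)
m[:a.shape[0],:a.shape[1]]=a[:441]; m[:b.shape[0],-b.shape[1]:]=b[:441]
print(a.shape,b.shape)
cv2.imwrite('pics/o.png',cv2.resize(m,(800,336)))
# masks
hsv=cv2.cvtColor(a,cv2.COLOR_BGR2HSV); k=((hsv[...,1]<60)&(hsv[...,2]>70)).astype(np.uint8)
n,l,st,ce=cv2.connectedComponentsWithStats(k)
for i in range(1,n):
    if st[i,4]>1500:
        c,_=cv2.findContours((l==i).astype(np.uint8),0,1); (cx,cy),(w,h),an=cv2.minAreaRect(c[0])
        print(st[i],'center world',.75-cy/2200,-.02-cx/2200,'size mm',w/2.2,h/2.2,an)
E
```

```text
(440, 594, 3) (440, 440, 3)
[   0    0   30  281 4042] center world 0.6863636363636364 -0.026590909090909092 size mm 127.27272727272727 13.18181818181818 90.0
[   52     0   542   440 21573] center world 0.6502272727272728 -0.16659090909090907 size mm 199.54545454545453 245.90909090909088 90.0
[   67    97   412   199 28836] center world 0.650675312389027 -0.14756909457120027 size mm 186.1193292791193 67.73567199707031 15.388466835021973
[    0   384   527    56 15094] center world 0.5629545454545455 -0.13954545454545456 size mm 239.09090909090907 24.999999999999996 0.0
```

View pics/o.png

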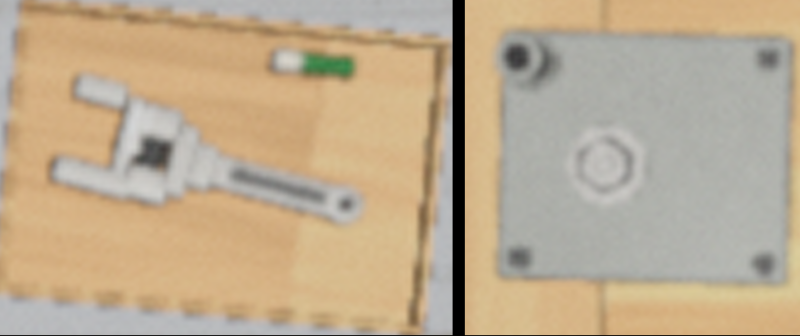

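The metric map shows the wrench with its round handle end at (345,203) and head at (155,150). The fixed jaw is the lower one at (55,170) and the movable jaw the upper one at (80,88). The nut centre is at about (604,163) and the base is only slightly rotated.

```bash
cat >> h.py <<'E'
def wrench(p,ztop,x0,x1,y0,y1,s=2200):
    "axis of the wrench from the grey mask of its longest thin part; returns mask world pts, handle centre line fit"
    a=ortho('top',p,ztop,x0,x1,y0,y1,s); hsv=cv2.cvtColor(a,cv2.COLOR_BGR2HSV)
    return a,hsv
E
python3 - <<'E'
from h import *
p=cv2.imread('pics/top0.png'); s=2200
a,hsv=wrench(p,.017,.58,.71,-.26,-.04)
k=((hsv[...,1]<70)).astype(np.uint8); k=cv2.morphologyEx(k,cv2.MORPH_CLOSE,np.ones((9,9)))
n,l,st,ce=cv2.connectedComponentsWithStats(k); i=1+np.argmax(st[1:,4]); k=(l==i)
r,c=np.nonzero(k); P=np.c_[.71-r/s,-.04-c/s]
h=np.radians(75)
for it in range(4):
    ex=np.array([np.cos(h),np.sin(h)]);ey=np.array([-ex[1],ex[0]])
    u=P@ex; v=P@ey; u0=u.min()
    w=[];
    for t in np.arange(.018,.080,.004):
        m=(u>u0+t)&(u<u0+t+.004); w.append((t+.002,(v[m].min()+v[m].max())/2,v[m].max()-v[m].min()))
    w=np.array(w); f=np.polyfit(w[:,0],w[:,1],1); h+=np.arctan(f[0])
print('heading deg',np.degrees(h),'len',u.max()-u0,'widths',w[::3,2].round(4))
end=ex*u0+ey*f[1]   # handle end, wrench x=-99 or so
print('end',end,'tip',u.max()-u0)
# width profile
for t in np.arange(0,.19,.006):
    m=(u>u0+t)&(u<u0+t+.002)
    vv=np.sort(v[m])-f[1]; print(round(t,3),vv[0].round(4),vv[-1].round(4),end=' | ')
# nut view
b=ortho('top',p,.0285,.495,.565,.18,.25,5000); q=cv2.imread('pics/side0.png'); b2=ortho('side',q,.0285,.495,.565,.18,.25,5000)
cv2.imwrite('pics/nut.png',np.hstack([b,b2]))
E
```

```text
heading deg 75.08736327551613 len 0.18763285799785862 widths [0.023  0.0218 0.0217 0.0218 0.0218 0.0216]
end [ 0.62465071 -0.23796774] tip 0.18763285799785862
0.0 -0.0064 0.0058 | 0.006 -0.0111 0.0121 | 0.012 -0.0127 0.0129 | 0.018 -0.0115 0.0116 | 0.024 -0.0108 0.0109 | 0.03 -0.0111 0.0107 | 0.036 -0.011 0.011 | 0.042 -0.0109 0.0109 | 0.048 -0.0109 0.011 | 0.054 -0.0108 0.0107 | 0.06 -0.0108 0.0106 | 0.066 -0.0108 0.0107 | 0.072 -0.0108 0.0104 | 0.078 -0.0106 0.0107 | 0.084 -0.011 0.0103 | 0.09 -0.0117 0.0114 | 0.096 -0.0148 0.0145 | 0.102 -0.0151 0.0151 | 0.108 -0.022 0.0218 | 0.114 -0.0232 0.0249 | 0.12 -0.0295 0.0293 | 0.126 -0.0301 0.03 | 0.132 -0.0297 0.0294 | 0.138 -0.0299 0.0307 | 0.144 -0.0308 0.0315 | 0.15 -0.0312 0.0315 | 0.156 -0.0361 0.0316 | 0.162 -0.0371 0.0315 | 0.168 -0.037 0.0314 | 0.174 -0.0368 0.0316 | 0.18 -0.0369 0.0313 | 0.186 -0.0336 0.0295 |
```

View pics/nut.png

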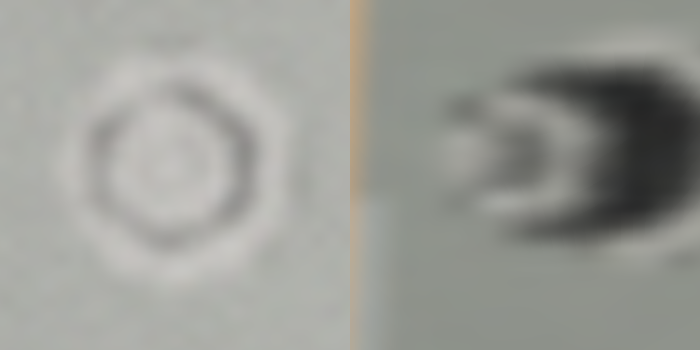

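The nut map (top view, left) shows a dark hexagon outline centred at about (170,166). It has corners up and down and flats left and right, about 150 px (30 mm) across.

```bash
cat >> h.py <<'E'
def nutfit(p,c=(.5316,.216),z=.0285,S=5000):
    g=cv2.cvtColor(ortho('top',p,z,c[0]-.03,c[0]+.03,c[1]-.03,c[1]+.03,S),cv2.COLOR_BGR2GRAY).astype(np.float32)
    o=np.array([.03*S,.03*S])
    for _ in range(8):
        th=np.arange(0,360,1.)*np.pi/180   # world heading
        rr=np.arange(.0115,.020,.0001)*S
        X=o[0]-rr[None]*np.sin(th)[:,None]; Y=o[1]-rr[None]*np.cos(th)[:,None]
        pr=cv2.remap(g,X.astype(np.float32),Y.astype(np.float32),1); pr=pr.max(1,keepdims=True)-pr
        w=np.maximum(pr-.5*pr.max(1,keepdims=True),0); rad=(w*rr).sum(1)/w.sum(1)
        A=np.c_[np.ones(360),np.cos(th),np.sin(th),np.cos(6*th),np.sin(6*th)]; f=np.linalg.lstsq(A,rad,rcond=None)[0]
        o+=[-f[2],-f[1]]
    corner=np.degrees(np.arctan2(f[4],f[3]))/6  # heading of a corner mod 60
    ctr=(c[0]+.03-o[1]/S, c[1]+.03-o[0]/S)
    return ctr,corner,f[0]/S,np.hypot(f[3],f[4])/S
E
python3 - <<'E'
from h import *
p=cv2.imread('pics/top0.png'); print(nutfit(p))
a=ortho('top',p,.014,.42,.64,.08,.30,2000); hsv=cv2.cvtColor(a,cv2.COLOR_BGR2HSV)
k=(hsv[...,1]<50).astype(np.uint8); n,l,st,ce=cv2.connectedComponentsWithStats(k); i=1+np.argmax(st[1:,4]); c,_=cv2.findContours((l==i).astype(np.uint8),0,1)
(cx,cy),wh,an=cv2.minAreaRect(max(c,key=len)); print('plate',.64-cy/2000,.30-cx/2000,np.array(wh)/2,an)
print(plane('top',[[193,202],[244,199],[247,248],[185,246],[188,197]],.014).round(4))
wg=np.array([.6448,-.1626]); s=bot.observe(); print(s['position'],s['tool_rot'],tool(np.r_[wg,0]-np.r_[s['position'][:2],0]))
E
```

```text
((np.float64(0.5317962518007846), np.float64(0.21570166502145044)), np.float64(-3.007945239686201), np.float64(0.014501589819851432), np.float64(0.0003700967833584079))
plate 0.536068618774414 0.19502917480468748 [178.01980591 148.28814697] 1.4144232273101807
[[0.5937 0.2588 0.014 ]
 [0.6044 0.1114 0.014 ]
 [0.464  0.1008 0.014 ]
 [0.4665 0.2794 0.014 ]
 [0.608  0.2737 0.014 ]]
[ 0.21288792 -0.58730663  0.23078968] [-3.14056693e+00  7.46738082e-05  3.47801647e-01] [ 5.50804585e-01 -2.52067492e-01  2.17421622e-04]
```

```bash
echo '[[0.05,0.055,-0.025,0,0,0,0],[0.05,0.11,-0.05,0,0,0,0],[0.05,0.165,-0.076,0,0,0,0],[0.05,0.22,-0.101,0,0,0,0],[0.05,0.275,-0.126,0,0,0,0]]' | python3 -m creep 40
echo '[[0.05,0.055,-0.025,0.02,0,0,-0.18],[0.05,0.11,-0.05,0.04,0,0,-0.36],[0.05,0.165,-0.076,0.06,0,0,-0.54],[0.05,0.22,-0.101,0.08,0,0,-0.72],[0.05,0.275,-0.126,0.1,0,0,-0.9]]' | python3 -m creep
python3 - <<'E'
from h import *
s=bot.observe(); T=np.array([.6448,-.1626,s['position'][2]]); print(s['position'],s['tool_rot'],s['force'],tool(T-s['position']),'rz',-(np.radians(75.09)-s['tool_rot'][2]))
p=cv2.imread('pics/top0.png'); S=2200
h=np.radians(75.09);ex=np.array([np.cos(h),np.sin(h)]);ey=np.array([-ex[1],ex[0]]);end=np.array([.62465,-.23797])
hsv=cv2.cvtColor(p,cv2.COLOR_BGR2HSV)[...,1]
for X in(62,68,74,80):
    y=np.arange(-.045,.040,.0005); P=end+ex*(X/1000+.0978)+y[:,None]*ey
    uv=proj('top',np.c_[P,np.full(len(y),.019)]).astype(np.float32); v=cv2.remap(hsv,uv[:,0].reshape(1,-1),uv[:,1].reshape(1,-1),1)[0]
    e=np.nonzero(np.diff((v<70).astype(int)))[0]; print(X,(y[e]*1000).round(1))
E
```

```text
clock: 0.72
position: [0.4297, -0.3738, 0.2312]
tool_rot: [-3.141, 0.0, 0.348]
force: [0.9, -1.0, 1.1]
grip_width: 0.05
finger_force: 0.0
clock: 1.35
position: [0.6411, -0.1659, 0.1323]
tool_rot: [-3.141, 0.0, 1.253]
force: [0.5, -0.7, -0.0]
grip_width: 0.0499
finger_force: 0.0
[ 0.64110092 -0.16587093  0.13233805] [-3.14130161e+00  5.26960746e-05  1.25338987e+00] [ 0.51700671 -0.73261555 -0.03915799] [ 4.26204041e-03  2.49343839e-03 -9.50288643e-07] rz -0.05717786644070211
62 [-37.  -20.   14.   31.5]
68 [-37.5 -19.5  14.   32. ]
74 [-37.  -20.   14.   31.5]
80 [-37.  -19.5  13.5  32. ]
```

```bash
echo '[[0.05,0.0043,0.0025,0.03,0,0,-0.057],[0.05,0.0043,0.0025,0.06,0,0,-0.057],[0.05,0.0043,0.0025,0.095,0,0,-0.057],[0.05,0.0043,0.0025,0.115,0,0,-0.057],[0.05,0.0043,0.0025,0.1245,0,0,-0.057]]' | python3 -m creep
echo '[[0.012,0,0,0,0,0,0],[0.012,0,0,0,0,0,0],[0.012,0,0,0,0,0,0],[0.012,0,0,0,0,0,0]]' | python3 -m creep 90
```

```text
clock: 1.98
position: [0.6435, -0.1639, 0.0078]
tool_rot: [-3.14, 0.0, 1.305]
force: [0.1, 0.7, -0.6]
grip_width: 0.0499
finger_force: 0.0
clock: 2.48
position: [0.6446, -0.1642, 0.01]
tool_rot: [3.14, -0.0, 1.305]
force: [-0.9, 0.5, 8.7]
grip_width: 0.017
finger_force: 88.7
```

```bash
echo '[[0.012,0,0,-0.005,0,0,0],[0.012,0,0,-0.02,0,0,0],[0.012,0,0,-0.05,0,0,0],[0.012,0,0,-0.08,0,0,0],[0.012,0,0,-0.1,0,0,0]]' | python3 -m creep
echo '[[0.012,0,0,0,0,0,0]]' | python3 -m creep
python3 - <<'E'
from h import *
p,d=grab_frame('side'); cv2.imwrite('pics/s1.png',p); t,d=grab_frame('top'); cv2.imwrite('pics/t1.png',t)
cv2.imwrite('pics/v1.png',np.hstack([cv2.resize(p[100:330,160:400],(400,383)),cv2.resize(t[100:290,200:400],(400,380),)[:,:].copy() if 0 else cv2.resize(t[100:290,200:400],(400,383))]))
E
```

```text
clock: 3.1
position: [0.6442, -0.1641, 0.111]
tool_rot: [3.14, -0.0, 1.305]
force: [-0.6, -0.3, -3.5]
grip_width: 0.0167
finger_force: 88.5
clock: 3.22
position: [0.6445, -0.1642, 0.1103]
tool_rot: [3.139, -0.0, 1.305]
force: [-0.0, -0.3, -4.0]
grip_width: 0.0169
finger_force: 88.5
```

View pics/v1.png

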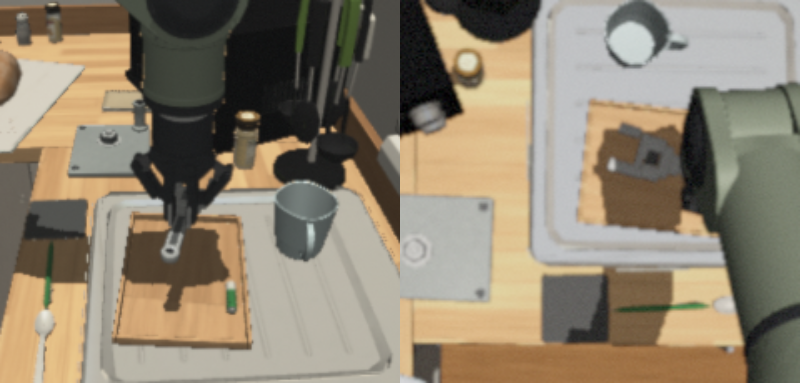

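```bash
python3 - <<'E'
from h import *
C=cloud('top',np.load('pics/top0.npy')); m=C[...,2]>.05; P=C[m]; r=np.hypot(P[:,0]-.574,P[:,1]-.126)
i=np.argsort(r)[:400:40]; print(np.c_[P[i],r[i]].round(3))
S=cloud('side',np.load('pics/side0.npy')); m=(S[...,2]>.05)&(S[...,0]>.3); P=S[m]; r=np.hypot(P[:,0]-.574,P[:,1]-.126); i=np.argsort(r)[:400:40]; print(np.c_[P[i],r[i]].round(3))
E
echo '[[0.012,0.052,-0.029,0,0,0,-0.1],[0.012,0.105,-0.058,0,0,0,-0.2],[0.012,0.157,-0.087,0,0,0,-0.3],[0.012,0.21,-0.116,0,0,0,-0.4],[0.012,0.25,-0.138,0,0,0,-0.5]]' | python3 -m creep
echo '[[0.012,0,0,0,0,0,-0.1],[0.012,0,0,0,0,0,-0.2],[0.012,0,0,0,0,0,-0.237],[0.012,0,0,0,0,0,-0.237]]' | python3 -m creep
python3 - <<'E'
from h import *
s=bot.observe(); t,d=grab_frame('top'); cv2.imwrite('pics/t2.png',t); np.save('pics/t2.npy',d)
print(s['position'],s['tool_rot'],tool(np.array([.5739,.1264,.11])-s['position']))
z=s['position'][2]+.009
o=ortho('top',t,z,.47,.67,.06,.28,2500); cv2.imwrite('pics/v2.png',o); print(o.shape)
E
```

```text
[[0.527 0.06  1.357 0.081]
 [0.527 0.06  1.357 0.081]
 [0.527 0.06  1.357 0.081]
 [0.527 0.06  1.357 0.081]
 [0.527 0.06  1.357 0.081]
 [0.527 0.06  1.357 0.081]
 [0.527 0.06  1.357 0.081]
 [0.527 0.06  1.357 0.081]
 [0.527 0.06  1.357 0.081]
 [0.527 0.06  1.357 0.081]]
[[0.594 0.245 0.054 0.121]
 [0.604 0.251 0.051 0.129]
 [0.696 0.18  0.088 0.133]
 [0.699 0.176 0.164 0.135]
 [0.696 0.188 0.191 0.137]
 [0.704 0.182 0.114 0.142]
 [0.713 0.174 0.184 0.147]
 [0.717 0.171 0.085 0.15 ]
 [0.708 0.198 0.222 0.152]
 [0.716 0.183 0.057 0.153]]
clock: 3.95
position: [0.5749, 0.1161, 0.1076]
tool_rot: [-3.14, -0.001, 1.81]
force: [0.6, 0.6, -3.4]
grip_width: 0.0172
finger_force: 88.6
clock: 4.45
position: [0.5761, 0.1133, 0.1081]
tool_rot: [-3.141, -0.001, 2.04]
force: [0.9, -0.6, -3.3]
grip_width: 0.0166
finger_force: 88.6
[0.57605064 0.11330418 0.10806575] [-3.14063177e+00 -5.53968469e-04  2.04034141e+00] [ 0.01265457  0.00399939 -0.00193228]
(501, 550, 3)
```

View pics/v2.png

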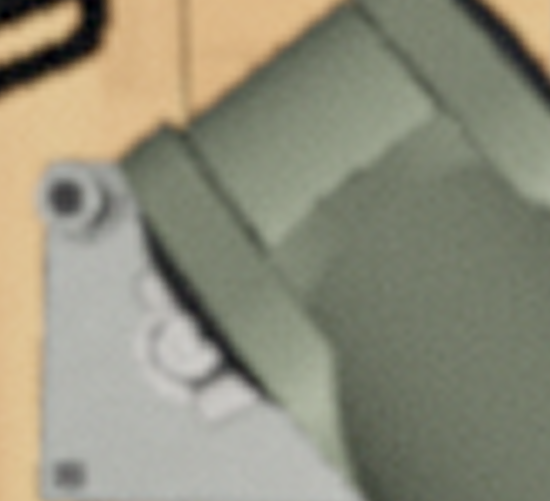

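The map shows the arm covering the wrench except for its jaw tips, near (160,290) and (228,400). They straddle the nut at (183,350).

```bash
python3 - <<'E'
from h import *
s=bot.observe(); q,_=grab_frame('side'); cv2.imwrite('pics/s2.png',q); t=cv2.imread('pics/t2.png')
h=s['tool_rot'][2];ex=np.array([np.cos(h),np.sin(h)]);ey=np.array([-ex[1],ex[0]]);c=s['position']
W=lambda x,y,z:np.r_[c[:2]+ex*(x+21.6)/1000+ey*y/1000,c[2]-.005+z/1000]
out=[]
for n,im,(u0,v0,w,hh),k in(('top',t,(185,170,90,80),4.4),('side',q,(180,120,120,106),3.3)):
    im=cv2.resize(im[v0:v0+hh,u0:u0+w],None,fx=k,fy=k,interpolation=cv2.INTER_CUBIC)
    for poly in([(89,15),(89,30.5),(56,30.5),(56,15)],[(89,-21),(89,-36),(56,-36),(56,-21)]):
        pts=proj(n,[W(x,y,14) for x,y in poly]); pts=((pts-[u0,v0]+.5)*k).astype(np.int32)
        cv2.polylines(im,[pts],True,(0,0,255),1)
    out.append(im[:350,:396])
cv2.imwrite('pics/v3.png',np.hstack([cv2.resize(o,(396,350)) if o.shape!=(350,396,3) else o for o in out]))
E
```

```text
(no output)
```

View pics/v3.png

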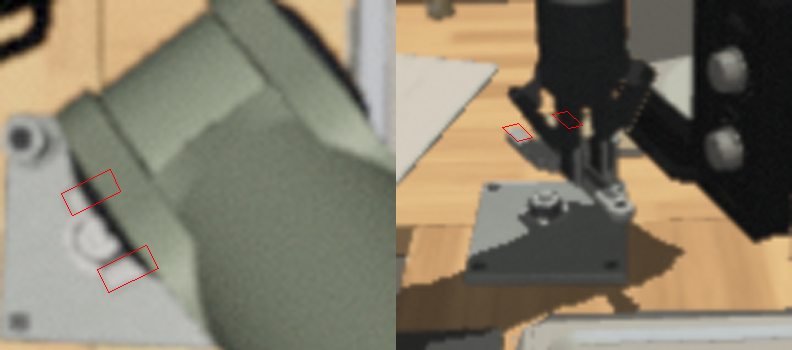

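The red predicted jaw outlines lie on the visible jaws in both crops: around (90,190) and (127,268) in the top view, and (517,132) in the side view. The wrench pose is confirmed.

```bash
echo '[[0.012,0.0127,0.004,0,0,0,0],[0.012,0.0127,0.004,0.02,0,0,0],[0.012,0.0127,0.004,0.045,0,0,0]]' | python3 -m creep
echo '[[0.012,0,0,0.015,0,0,0],[0.012,0,0,0.03,0,0,0],[0.012,0,0,0.037,0,0,0],[0.012,0,0,0.042,0,0,0],[0.012,0,0,0.042,0,0,0]]' | python3 -m creep
```

```text
clock: 4.92
position: [0.5741, 0.1269, 0.0624]
tool_rot: [3.141, 0.0, 2.042]
force: [0.1, 0.2, -4.2]
grip_width: 0.0166
finger_force: 88.6
clock: 5.55
position: [0.5742, 0.1267, 0.0218]
tool_rot: [3.141, -0.0, 2.042]
force: [-1.1, 0.6, -3.6]
grip_width: 0.017
finger_force: 88.5
```

```bash
echo '[[0.012,0,0,0.0015,0,0,0],[0.012,0,0,0.003,0,0,0],[0.012,0,0,0.003,0,0,0]]' | python3 -m creep
```

```text
clock: 5.92
position: [0.5745, 0.1266, 0.0191]
tool_rot: [3.141, 0.0, 2.042]
force: [0.1, -1.5, 3.4]
grip_width: 0.0167
finger_force: 89.4
```

```bash
echo '[[0.05,0,0,0,0,0,0],[0.05,0,0,0,0,0,0],[0.05,0,0,0,0,0,0],[0.05,0,0,-0.03,0,0,0],[0.05,0,0,-0.07,0,0,0]]' | python3 -m creep 60
echo '[[0,0.024,0,0,0,0,0],[0,0.0486,0,0,0,0,0],[0,0.0486,0,0,0,0,0],[0,0.0486,0,0,0,0,0]]' | python3 -m creep
python3 - <<'E'
from h import *
s=bot.observe(); t,_=grab_frame('top'); q,_=grab_frame('side'); cv2.imwrite('pics/t3.png',t); cv2.imwrite('pics/s3.png',q)
print(s['position'],s['tool_rot'])
cv2.imwrite('pics/v4.png',np.hstack([cv2.resize(t[170:250,185:275],None,fx=4.4,fy=4.4,interpolation=2)[:350],cv2.resize(q[120:226,180:300],None,fx=3.3,fy=3.3,interpolation=2)[:350]]))
E
```

```text
clock: 6.55
position: [0.5736, 0.1266, 0.0889]
tool_rot: [-3.14, -0.001, 2.042]
force: [-0.6, 0.3, 0.6]
grip_width: 0.0499
finger_force: 0.0
clock: 7.05
position: [0.5523, 0.1695, 0.0887]
tool_rot: [-3.141, 0.0, 2.042]
force: [-0.1, 0.2, -0.4]
grip_width: -0.0002
finger_force: 0.0
[0.55234431 0.16946    0.08866975] [-3.14149411e+00  3.41255114e-04  2.04150078e+00]
```

View pics/v4.png

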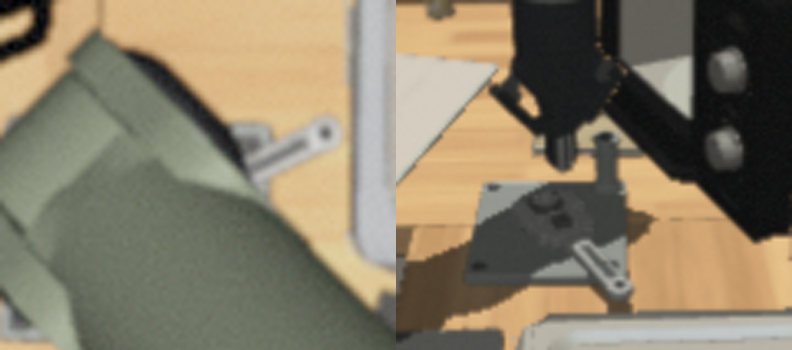

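Side view: the wrench lies flat on the plate with the nut in its mouth at (545,203) and the worm at (565,222). The handle end is at (620,288).

```bash
echo '[[0,0,0,0.025,0,0,0],[0,0,0,0.045,0,0,0],[0,0,0,0.0515,0,0,0],[0,0,0,0.0545,0,0,0],[0,0,0,0.057,0,0,0]]' | python3 -m creep 60
echo '[[0,0.004,0,0.0005,0,0,0],[0,0.009,0,0.0005,0,0,0],[0,0.014,0,0.0005,0,0,0]]' | python3 -m creep
```

```text
clock: 7.78
position: [0.5526, 0.1701, 0.0327]
tool_rot: [3.141, 0.0, 2.042]
force: [-10.1, -4.4, 39.3]
grip_width: -0.0001
finger_force: 19.2
clock: 8.15
position: [0.5466, 0.1817, 0.033]
tool_rot: [3.14, 0.002, 2.041]
force: [-5.4, -7.6, 25.3]
grip_width: 0.0002
finger_force: 12.5
```

```bash
echo '[[0,0,0,-0.008,0,0,0],[0,-0.016,0,-0.008,0,0,0],[0,-0.016,0,-0.0025,0,0,0],[0,-0.016,0,-0.0013,0,0,0],[0,-0.013,0,-0.0013,0,0,0]]' | python3 -m creep
echo '[[0,0.005,0,0,0,0,0],[0,0.01,0,0,0,0,0]]' | python3 -m creep
echo '[[0,0.004,0,0,0,0,0],[0,0.008,0,0,0,0,0]]' | python3 -m creep
```

```text
clock: 8.78
position: [0.5527, 0.1692, 0.0328]
tool_rot: [3.141, 0.002, 2.04]
force: [-0.9, -8.7, 24.2]
grip_width: 0.0
finger_force: 12.2
clock: 9.02
position: [0.5476, 0.1793, 0.0331]
tool_rot: [3.141, 0.001, 2.041]
force: [-2.6, -6.9, 21.7]
grip_width: -0.0002
finger_force: 10.8
clock: 9.28
position: [0.5439, 0.187, 0.0327]
tool_rot: [3.141, 0.0, 2.042]
force: [0.5, 0.3, 0.5]
grip_width: -0.0001
finger_force: 0.3
```

```bash
echo '[[0,0,0,-0.008,0,0,0],[0,-0.021,0,-0.008,0,0,0],[0,-0.021,0,-0.002,0,0,0],[0,-0.021,0,-0.0008,0,0,0],[0,-0.019,0,-0.0008,0,0,0]]' | python3 -m creep
echo '[[0,0.005,0,0,0,0,0],[0,0.010,0,0,0,0,0]]' | python3 -m creep
echo '[[0,0.006,0,0,0,0,0],[0,-0.04,0,-0.06,0,0,0],[0,-0.04,0,-0.06,0,0,0]]' | python3 -m creep
python3 - <<'E'
from h import *
t,_=grab_frame('top'); q,_=grab_frame('side'); cv2.imwrite('pics/t4.png',t); cv2.imwrite('pics/s4.png',q)
cv2.imwrite('pics/v5.png',np.hstack([cv2.resize(t[190:250,185:252],None,fx=5.8,fy=5.8,interpolation=2)[:345],cv2.resize(q[170:218,200:256],None,fx=7.1,fy=7.1,interpolation=2)[:345]][::1]) if 0 else np.hstack([cv2.resize(t[190:250,185:252],(388,348),interpolation=2),cv2.resize(q[165:223,195:260],(390,348),interpolation=2)]))
E
```

```text
clock: 9.9
position: [0.552, 0.1699, 0.0334]
tool_rot: [-3.141, 0.001, 2.042]
force: [-0.1, -4.6, 6.3]
grip_width: 0.0002
finger_force: 3.4
clock: 10.15
position: [0.5476, 0.1795, 0.0335]
tool_rot: [3.141, 0.0, 2.042]
force: [2.9, -2.2, 4.6]
grip_width: -0.0003
finger_force: 2.3
clock: 10.52
position: [0.5671, 0.1421, 0.0954]
tool_rot: [3.139, 0.001, 2.04]
force: [0.9, -0.9, -0.1]
grip_width: 0.0003
finger_force: 0.0
```

View pics/v5.png

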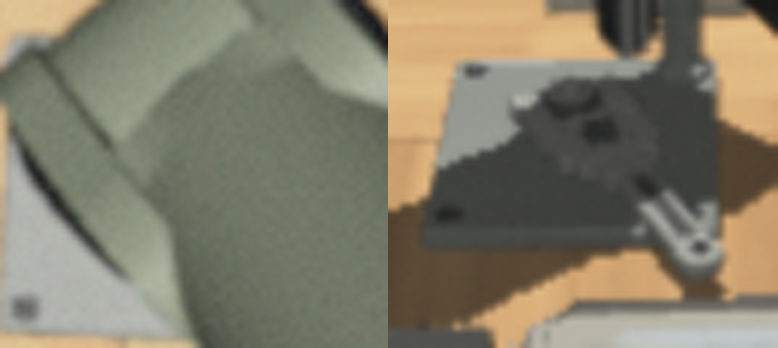

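The side crop shows the wrench flat round the nut at (575,95), with the worm at (600,130), but the jaw gap is too dark to read. The drag force therefore has to tell when the jaws fit.

```bash
echo '[[0,0.028,0,0.03,0,0,0],[0,0.028,0,0.052,0,0,0],[0,0.028,0,0.0586,0,0,0],[0,0.028,0,0.0604,0,0,0]]' | python3 -m creep
echo '[[0,0.003,0,0,0,0,0],[0,0.006,0,0,0,0,0]]' | python3 -m creep
echo '[[0,0.003,0,0,0,0,0],[0,0.006,0,0,0,0,0]]' | python3 -m creep
echo '[[0,0.003,0,0,0,0,0],[0,0.005,0,0,0,0,0]]' | python3 -m creep
```

```text
clock: 11.12
position: [0.5517, 0.1682, 0.0326]
tool_rot: [-3.139, 0.0, 2.042]
force: [-10.3, -6.5, 22.5]
grip_width: 0.0001
finger_force: 11.4
clock: 11.38
position: [0.5496, 0.1724, 0.0332]
tool_rot: [-3.139, 0.001, 2.041]
force: [-4.7, -7.9, 15.0]
grip_width: 0.0
finger_force: 7.5
clock: 11.62
position: [0.5473, 0.1776, 0.0333]
tool_rot: [-3.14, 0.002, 2.041]
force: [-2.0, -9.6, 13.6]
grip_width: -0.0002
finger_force: 6.6
clock: 11.88
position: [0.5457, 0.1829, 0.0334]
tool_rot: [3.141, 0.001, 2.041]
force: [2.7, -4.6, 7.4]
grip_width: -0.0005
finger_force: 4.0
```

```bash
echo '[[0,0,0,-0.008,0,0,0],[0,-0.017,0,-0.008,0,0,0],[0,-0.017,0,-0.0015,0,0,0],[0,-0.017,0,0.0002,0,0,0],[0,-0.017,0,0.0002,0,0,0]]' | python3 -m creep
echo '[[0,0.003,0,0,0,0,0],[0,0.006,0,0,0,0,0]]' | python3 -m creep
echo '[[0,0.003,0,0,0,0,0],[0,0.006,0,0,0,0,0]]' | python3 -m creep
echo '[[0,0.003,0,0,0,0,0],[0,0.005,0,0,0,0,0]]' | python3 -m creep
echo '[[0,0,0,-0.008,0,0,0],[0,-0.017,0,-0.008,0,0,0],[0,-0.017,0,-0.0015,0,0,0],[0,-0.017,0,0.0002,0,0,0],[0,-0.017,0,0.0002,0,0,0]]' | python3 -m creep
echo '[[0,0.003,0,0,0,0,0],[0,0.006,0,0,0,0,0]]' | python3 -m creep
echo '[[0,0.003,0,0,0,0,0],[0,0.006,0,0,0,0,0]]' | python3 -m creep
echo '[[0,0.003,0,0,0,0,0],[0,0.005,0,0,0,0,0]]' | python3 -m creep
```

```text
clock: 12.5
position: [0.5534, 0.1671, 0.0326]
tool_rot: [-3.141, 0.001, 2.041]
force: [1.9, -6.7, 6.9]
grip_width: -0.0003
finger_force: 4.5
clock: 12.75
position: [0.5511, 0.1721, 0.0332]
tool_rot: [3.141, 0.002, 2.04]
force: [0.7, -9.7, 17.4]
grip_width: -0.0003
finger_force: 8.6
clock: 13.0
position: [0.5487, 0.1775, 0.0332]
tool_rot: [3.141, 0.002, 2.041]
force: [3.6, -8.2, 15.5]
grip_width: 0.0004
finger_force: 7.4
clock: 13.25
position: [0.5463, 0.1827, 0.0332]
tool_rot: [3.14, 0.002, 2.041]
force: [4.5, -8.2, 13.7]
grip_width: 0.0001
finger_force: 7.0
clock: 13.88
position: [0.5535, 0.167, 0.0324]
tool_rot: [-3.141, 0.001, 2.041]
force: [1.2, -8.6, 9.4]
grip_width: -0.0001
finger_force: 5.7
clock: 14.12
position: [0.5513, 0.1719, 0.0331]
tool_rot: [3.141, 0.003, 2.04]
force: [0.9, -12.4, 22.7]
grip_width: 0.0002
finger_force: 11.2
clock: 14.38
position: [0.5488, 0.1771, 0.0331]
tool_rot: [3.141, 0.003, 2.04]
force: [3.6, -12.4, 19.5]
grip_width: -0.0001
finger_force: 9.9
clock: 14.62
position: [0.5468, 0.1814, 0.0331]
tool_rot: [3.141, 0.003, 2.04]
force: [3.5, -10.2, 19.1]
grip_width: -0.0001
finger_force: 9.2
```

Drag now rises in proportion to the press (about 0.6 N/N), so the worm has stalled and the fingertip slips: the jaws fit. I'll lift off and measure the handle.

```bash
echo '[[0.0,0,0,-0.03,0,0,0],[0.05,0.02,0,-0.07,0,0,0],[0.05,0.02,0,-0.07,0,0,0]]' | python3 -m creep
python3 - <<'E'
from h import *
s=bot.observe(); t,_=grab_frame('top'); cv2.imwrite('pics/t5.png',t)
a0=cv2.imread('pics/t3.png'); S=2200
for nm,im in(('before',a0),('after',t)):
    a,hsv=wrench(im,.026,.52,.66,.03,.17)
    # handle beyond/over: grey & brighter; restrict to circle band of heading
    h=np.radians(117.); nut=np.array([.5318,.2157])
    for it in range(5):
        ex=np.array([np.cos(h),np.sin(h)]);ey=np.array([-ex[1],ex[0]])
        w=[]
        for tt in np.arange(.118,.152,.002):
            y=np.arange(-.025,.025,.0005); P=nut-ex*tt+y[:,None]*ey
            uv=proj('top',np.c_[P,np.full(len(y),.026)]).astype(np.float32)
            v=cv2.remap(cv2.cvtColor(im,cv2.COLOR_BGR2HSV)[...,1],uv[:,0].reshape(1,-1),uv[:,1].reshape(1,-1),1)[0]
            g=y[v<70]
            if len(g) and g.max()-g.min()<.03: w.append((tt,(g.min()+g.max())/2,g.max()-g.min()))
        w=np.array(w); 
        if len(w)<4: print('few',w); break
        f=np.polyfit(w[:,0],w[:,1],1); h-=np.arctan(f[0])
    print(nm,np.degrees(h),'offset of axis at nut',np.polyval(f,0),w[:,[0,2]].round(4).tolist())
    tt=np.arange(.14,.19,.0005); P=nut-ex*tt[:,None]+ey*np.polyval(f,.15)
    uv=proj('top',np.c_[P,np.full(len(tt),.026)]).astype(np.float32)
    v=cv2.remap(cv2.cvtColor(im,cv2.COLOR_BGR2HSV)[...,1],uv[:,0].reshape(1,-1),uv[:,1].reshape(1,-1),1)[0]; print('end dist',tt[v<70].max())
print(s['position'],s['tool_rot'])
E
```

```text
clock: 15.0
position: [0.5366, 0.2033, 0.1047]
tool_rot: [3.138, -0.001, 2.044]
force: [0.8, -0.0, -0.4]
grip_width: 0.0357
finger_force: 0.0
before 116.28389288762726 offset of axis at nut 0.0023138888888889113 [[0.134, 0.0215], [0.136, 0.0225], [0.138, 0.0215], [0.14, 0.0215], [0.142, 0.0225], [0.144, 0.0225], [0.146, 0.022], [0.148, 0.0225], [0.15, 0.0225]]
end dist 0.18950000000000006
after 114.73289220421876 offset of axis at nut 0.0001909090909090912 [[0.132, 0.0225], [0.134, 0.022], [0.136, 0.022], [0.138, 0.022], [0.14, 0.022], [0.142, 0.022], [0.144, 0.0225], [0.146, 0.0225], [0.148, 0.022], [0.15, 0.022]]
end dist 0.18950000000000006
[0.53655143 0.20331218 0.10465319] [ 3.13794573e+00 -6.29519095e-04  2.04367501e+00]
```

```bash
echo '[[0.05,-0.04,-0.0013,0,0,0,0.02],[0.05,-0.0832,-0.0026,0,0,0,0.041],[0.05,-0.0832,-0.0026,0.03,0,0,0.041],[0.05,-0.0832,-0.0026,0.06,0,0,0.041],[0.05,-0.0832,-0.0026,0.08,0,0,0.041]]' | python3 -m creep
echo '[[0.05,0,0,0.004,0,0,0],[0.012,0,0,0.004,0,0,0],[0.012,0,0,0.004,0,0,0],[0.012,0,0,0.004,0,0,0],[0.012,0,0,0.004,0,0,0]]' | python3 -m creep 90
```

```text
clock: 15.68
position: [0.5707, 0.1252, 0.0201]
tool_rot: [-3.139, -0.0, 2.001]
force: [0.2, -0.4, -0.1]
grip_width: 0.0504
finger_force: 0.0
clock: 16.3
position: [0.5724, 0.126, 0.0198]
tool_rot: [3.14, 0.0, 2.0]
force: [-0.3, 1.4, 6.5]
grip_width: 0.0169
finger_force: 88.4
```

```bash
echo '[[0.012,0.0005,-0.0098,-0.001,0,0,0.1],[0.012,0.002,-0.0196,-0.001,0,0,0.2],[0.012,0.0044,-0.0291,-0.001,0,0,0.3],[0.012,0.0078,-0.0384,-0.001,0,0,0.4],[0.012,0.0121,-0.0472,-0.001,0,0,0.5]]' | python3 -m creep
echo '[[0.012,0.0002,-0.0059,0,0,0,0.06],[0.012,0.0007,-0.0118,0,0,0,0.12],[0.012,0.0016,-0.0177,0,0,0,0.18],[0.012,0.0028,-0.0234,0,0,0,0.24]]' | python3 -m creep
python3 - <<'E'
from h import *
s=bot.observe(); r=s['position'][:2]-[.5318,.2157]; print(np.hypot(*r),np.degrees(np.arctan2(*-r[::-1])),np.degrees(s['tool_rot'][2]),tool(s['force']),s['moment'])
E
```

```text
clock: 16.92
position: [0.5247, 0.118, 0.0205]
tool_rot: [3.139, -0.002, 1.497]
force: [4.0, 5.2, -4.6]
grip_width: 0.0161
finger_force: 88.3
clock: 17.42
position: [0.5019, 0.1228, 0.0205]
tool_rot: [3.139, -0.003, 1.259]
force: [4.1, 5.7, -4.7]
grip_width: 0.0165
finger_force: 88.2
0.09761831458946445 72.17920991623035 72.13826285498119 [6.68463641 2.08894876 4.71488666] [ 1.07462721 -1.09416874 -0.06368349]
```

```bash
echo '[[0.012,-0.0005,-0.0029,0,0,0,0.03],[0.012,-0.0003,-0.0059,0,0,0,0.06],[0.012,-0.0001,-0.0088,0,0,0,0.09]]' | python3 -m creep
echo '[[0.012,0,-0.002,0,0,0,0.02],[0.012,0,-0.004,0,0,0,0.03]]' | python3 -m creep
python3 - <<'E'
from h import *
s=bot.observe(); r=s['position'][:2]-[.5318,.2157]; print(np.hypot(*r),np.degrees(np.arctan2(*-r[::-1])),np.degrees(s['tool_rot'][2]),tool(s['force']),s['moment'])
E
```

```text
clock: 17.8
position: [0.4939, 0.1258, 0.0206]
tool_rot: [3.139, -0.004, 1.17]
force: [6.4, 7.1, -3.8]
grip_width: 0.0167
finger_force: 88.2
clock: 18.05
position: [0.4907, 0.1273, 0.0207]
tool_rot: [3.138, -0.005, 1.141]
force: [11.2, 4.7, -5.2]
grip_width: 0.017
finger_force: 88.3
0.09750209517281508 65.10089911844318 65.34700134187858 [8.90200885 8.1646569  5.26217228] [ 0.83771436 -2.30252596 -0.32663963]
```

```bash
echo '[[0.012,0,-0.002,0,0,0,0.02],[0.012,0,-0.004,0,0,0,0.04]]' | python3 -m creep
python3 - <<'E'
from h import *
s=bot.observe(); r=s['position'][:2]-[.5318,.2157]; print(np.hypot(*r),np.degrees(np.arctan2(*-r[::-1])),np.degrees(s['tool_rot'][2]),tool(s['force']),s['moment'])
E
echo '[[0.012,0,-0.002,0,0,0,0.02],[0.012,0,-0.003,0,0,0,0.03],[0.012,0,-0.003,0,0,0,0.03]]' | python3 -m creep
python3 - <<'E'
from h import *
s=bot.observe(); r=s['position'][:2]-[.5318,.2157]; print(np.hypot(*r),np.degrees(np.arctan2(*-r[::-1])),np.degrees(s['tool_rot'][2]),tool(s['force']),s['moment'])
E
```

```text
clock: 18.3
position: [0.4872, 0.1285, 0.0207]
tool_rot: [3.138, -0.004, 1.1]
force: [10.3, 2.5, -3.7]
grip_width: 0.0168
finger_force: 88.3
0.09789669276821139 62.925516378695335 63.02689450696554 [6.89471311 8.00301472 3.7810377 ] [ 0.50997284 -2.09603409 -0.09049479]
clock: 18.68
position: [0.4842, 0.1296, 0.0206]
tool_rot: [3.139, -0.004, 1.07]
force: [8.1, 2.2, -3.8]
grip_width: 0.0166
finger_force: 88.4
0.09831584542388719 61.07363165552919 61.33427025582056 [5.81631113 6.08246711 3.82436899] [ 0.35063021 -1.75820979 -0.16418043]
```

```bash
echo '[[0.012,0.0001,-0.003,0,0,0,0.03],[0.012,0.0003,-0.006,0,0,0,0.06],[0.012,0.0003,-0.006,0,0,0,0.06]]' | python3 -m creep
python3 - <<'E'
from h import *
s=bot.observe(); r=s['position'][:2]-[.5318,.2157]; print(np.hypot(*r),np.degrees(np.arctan2(*-r[::-1])),np.degrees(s['tool_rot'][2]),tool(s['force']),s['moment'])
t,_=grab_frame('top'); q,_=grab_frame('side'); cv2.imwrite('pics/t6.png',t); cv2.imwrite('pics/s6.png',q)
cv2.imwrite('pics/v6.png',np.hstack([cv2.resize(t[180:260,175:265],(394,350),interpolation=2),cv2.resize(q[160:225,190:263],(393,350),interpolation=2)]))
E
```

```text
clock: 19.05
position: [0.4788, 0.1326, 0.0206]
tool_rot: [3.139, -0.003, 1.01]
force: [5.9, 1.2, -3.6]
grip_width: 0.0167
finger_force: 88.4
0.09856573697931757 57.480708368244365 57.878110858699976 [4.09159766 4.32848864 3.62814549] [ 0.07157307 -1.44243385 -0.04637032]
```

View pics/v6.png

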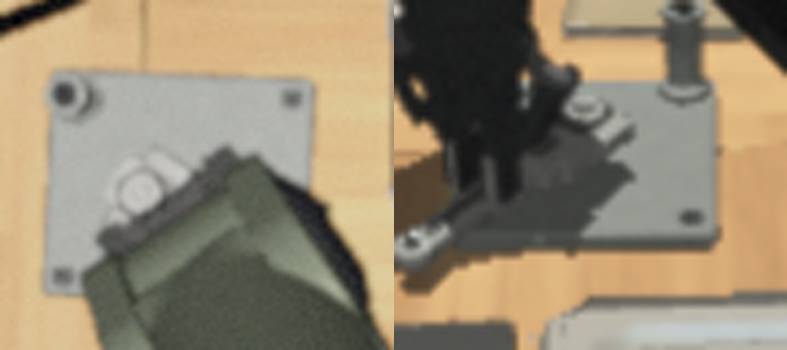

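The left crop shows the nut at (140,192) in the mouth, with jaws at (165,165) and (112,215). Torque peaked near the expected stop heading (about 66°) and then fell, so the jaws probably gave way over a nut already at its stop. I'll back off within the play, pull the wrench off and measure the nut.

```bash
echo '[[0.012,0.0001,0.004,0,0,0,-0.04],[0.012,0.0003,0.0068,0,0,0,-0.07]]' | python3 -m creep
echo '[[0.012,-0.006,0,0,0,0,0],[0.012,-0.012,0,0,0,0,0],[0.012,-0.02,0,0,0,0,0],[0.012,-0.03,0,0,0,0,0],[0.012,-0.04,0,0,0,0,0]]' | python3 -m creep
echo '[[0.012,-0.015,0,-0.02,0,0,0],[0.012,-0.03,0,-0.05,0,0,0],[0.012,-0.055,0,-0.08,0,0,0],[0.012,-0.055,0,-0.08,0,0,0]]' | python3 -m creep
python3 - <<'E'
from h import *
t,_=grab_frame('top'); q,_=grab_frame('side'); cv2.imwrite('pics/t7.png',t); cv2.imwrite('pics/s7.png',q)
print(nutfit(t),nutfit(cv2.imread('pics/top0.png')))
b=[cv2.resize(ortho('top',im,.0285,.497,.567,.18,.25,4000),(280,280)) for im in(cv2.imread('pics/top0.png'),t)]
cv2.imwrite('pics/v7.png',np.hstack(b+[cv2.resize(t[150:270,180:270],(240,280))]))
E
```

```text
clock: 19.4
position: [0.484, 0.1286, 0.0202]
tool_rot: [3.14, -0.001, 1.082]
force: [4.7, -1.0, -3.4]
grip_width: 0.017
finger_force: 88.7
clock: 20.02
position: [0.4639, 0.0929, 0.0197]
tool_rot: [3.141, -0.0, 1.081]
force: [2.8, 2.8, 1.4]
grip_width: 0.0167
finger_force: 89.1
clock: 20.52
position: [0.4377, 0.0426, 0.1008]
tool_rot: [3.14, 0.0, 1.078]
force: [0.0, 0.6, -4.2]
grip_width: 0.0165
finger_force: 88.6
((np.float64(0.531752900748957), np.float64(0.21563678307875822)), np.float64(6.901988012586096), np.float64(0.014534165688969014), np.float64(0.0002990858383219885)) ((np.float64(0.5317962518007846), np.float64(0.21570166502145044)), np.float64(-3.007945239686201), np.float64(0.014501589819851432), np.float64(0.0003700967833584079))
```

View pics/v7.png

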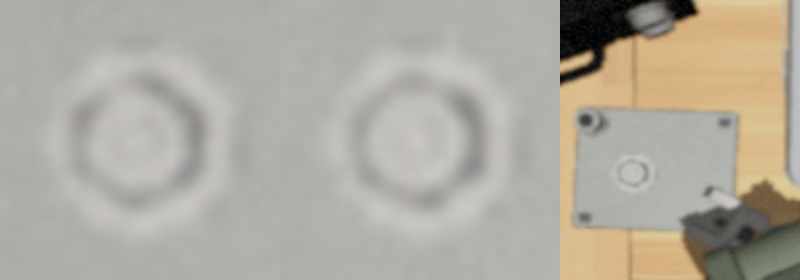

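The nut has turned clockwise: its corner heading went from −3.0° to 6.9° (mod 60°), against 7.0° predicted for 0.9 rad, so it is tight. The wrench is off, with its jaws at (720,195) in the right crop. Now back to the tray.

```bash
echo '[[0.012,-0.014,0.046,0,0,0,-0.04],[0.012,-0.03,0.1,0,0,0,-0.08],[0.012,-0.046,0.154,0,0,0,-0.13],[0.012,-0.063,0.208,0,0,0,-0.18],[0.012,-0.077,0.255,0,0,0,-0.227]]' | python3 -m creep
echo '[[0.012,0,0,0,0,0,0]]' | python3 -m creep
python3 - <<'E'
from h import *
s=bot.observe(); print(s['position'],s['tool_rot'],tool(np.array([.6445,-.1642,.012])-s['position']))
E
```

```text
clock: 21.25
position: [0.6277, -0.1444, 0.0977]
tool_rot: [-3.14, 0.0, 1.309]
force: [-0.8, 1.4, -3.1]
grip_width: 0.0166
finger_force: 88.8
clock: 21.38
position: [0.6279, -0.1458, 0.0972]
tool_rot: [-3.14, 0.001, 1.305]
force: [-0.4, 1.7, -3.8]
grip_width: 0.0169
finger_force: 89.0
[ 0.62791894 -0.14583271  0.09719364] [-3.14031471e+00  7.03579453e-04  1.30539087e+00] [-0.01331502  0.02092712  0.08517636]
```

```bash
echo '[[0.012,-0.0133,0.0209,0.01,0,0,0],[0.012,-0.0133,0.0209,0.04,0,0,0],[0.012,-0.0133,0.0209,0.065,0,0,0],[0.012,-0.0133,0.0209,0.08,0,0,0],[0.012,-0.0133,0.0209,0.085,0,0,0]]' | python3 -m creep
echo '[[0.012,0,0,0.001,0,0,0],[0.012,0,0,0.002,0,0,0],[0.012,0,0,0.0025,0,0,0]]' | python3 -m creep
```

```text
clock: 22.0
position: [0.6432, -0.1607, 0.0132]
tool_rot: [-3.14, -0.0, 1.309]
force: [0.9, 0.7, -3.4]
grip_width: 0.0168
finger_force: 89.0
clock: 22.38
position: [0.644, -0.1616, 0.0126]
tool_rot: [3.141, -0.0, 1.308]
force: [-0.2, 0.6, -4.1]
grip_width: 0.0166
finger_force: 89.0
```

```bash
echo '[[0.012,0,0,0.001,0,0,0],[0.012,0,0,0.002,0,0,0],[0.012,0,0,0.0025,0,0,0],[0.012,0,0,0.0025,0,0,0]]' | python3 -m creep
```

```text
clock: 22.88
position: [0.644, -0.1617, 0.0106]
tool_rot: [3.141, 0.0, 1.308]
force: [-5.2, 0.6, 14.8]
grip_width: 0.0162
finger_force: 91.3
```

Contact. Release, lift clear and check.

```bash
echo '[[0.045,0,0,-0.001,0,0,0],[0.045,0,0,-0.001,0,0,0],[0.045,0,0,-0.001,0,0,0],[0.045,0,0,-0.03,0,0,0],[0.045,0,0,-0.08,0,0,0]]' | python3 -m creep
echo '[[0.05,-0.02,-0.05,-0.05,0,0,0],[0.05,-0.04,-0.1,-0.1,0,0,0],[0.05,-0.06,-0.15,-0.1,0,0,0],[0.05,-0.11,-0.18,-0.1,0,0,0],[0.05,-0.17,-0.19,-0.1,0,0,0]]' | python3 -m creep
echo '[[0.05,-0.05,-0.02,0,0,0,0],[0.05,-0.11,-0.03,0,0,0,0],[0.05,-0.16,-0.04,0,0,0,0],[0.05,-0.16,-0.04,0,0,0,0]]' | python3 -m creep
python3 - <<'E'
from h import *
t,d=grab_frame('top'); q,_=grab_frame('side'); cv2.imwrite('pics/t8.png',t)
C=cloud('top',d); print([np.median(C[v-1:v+2,u-1:u+2].reshape(-1,3),0).round(3).tolist() for u,v in((348,187),(322,182))], nutfit(t)[1])
a=cv2.imread('pics/top0.png'); df=cv2.absdiff(a,t).max(2); print(df[140:180,345:365].max())
cv2.imwrite('pics/v8.png',np.hstack([cv2.resize(t[130:280,180:410],(500,326),interpolation=2),cv2.resize(q[200:330,200:320],(300,326),interpolation=2)]))
E
```

```text
clock: 23.5
position: [0.6427, -0.1612, 0.0889]
tool_rot: [-3.138, 0.0, 1.308]
force: [0.4, -0.7, 1.1]
grip_width: 0.0448
finger_force: 0.0
clock: 24.12
position: [0.4149, -0.2757, 0.1904]
tool_rot: [3.141, 0.001, 1.31]
force: [2.1, -0.7, 0.2]
grip_width: 0.0498
finger_force: 0.0
clock: 24.62
position: [0.3338, -0.4226, 0.1892]
tool_rot: [-3.141, 0.001, 1.302]
force: [-0.6, 1.3, -0.4]
grip_width: 0.0499
finger_force: 0.0
[[0.643, -0.189, 0.014], [0.656, -0.112, 0.019]] 7.119899193766094
9
```

View pics/v8.png

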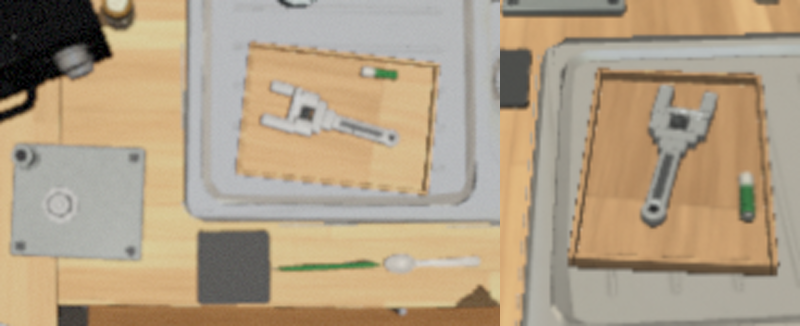

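The wrench lies flat near the tray's middle, from (265,110) to (395,138). The battery at (378,73), coaster, pen and spoon haven't moved, and the nut still reads tight.

```bash
python3 -c "
from workcell import job; print(job.job_done())"
```

```text
the job is handed in; nothing more can be done
None
```

I handed the job in at about 25 s with the nut turned clockwise to its stop, judged by its measured heading (7.1° against 7.0° expected) and a rise in torque there, not a solid hard stop: the wrench swung about 9° further as the force fell off, probably because the jaws spread; it is now flat near the middle of the tray, and in the final view nothing else had visibly moved.

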